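Clamp a fly box in the gluing press

TASK

The new liner in the lid of the green fly box has to set under pressure. Tip the box's lid fully shut, slide the shut box along the bed of the press until it sits squarely against the back stop under the pad, then swing the lever clockwise until it clicks over its detent and stays locked, so that the pad holds the box down. Leave the other things on the desk where they are.

Things in the scene. Friction and masses are not known exactly. Their poses are not given: they have to be found in the camera images.
- press: Bench gluing press, fixed. Origin: on the desk top under the axis of ram and lever. +x: the way work slides in, towards the column; z up. Plywood bed 18 mm thick, 150 mm wide, x = -275 to 132 mm. Blue-grey C-frame: column x = 80 to 120 mm; arm and round head (radius 26 mm) at heights 63 to 104 mm. Throat open to -x and both sides. Detent plunger sticks out to y = -80 mm, up to 121 mm high.
- back_stop (a point): Middle of the front face of the aluminium back stop at the bed's top: a bar across the bed, 116 mm long, 10 mm high above the bed, 53 mm from the axis of the press along its +x. A box pushed home touches it with its end face.
- press_pad: Rubber pad 62 x 56 mm on a sprung ram under the head, about the axis (origin on the axis, not on the pad). Its underside is 55 mm above the desk with the lever at 0 (9 mm over a shut box) and comes down 14 mm over the lever's whole turn, so that it bears on the box with about 15 N.
- press_lever (a joint): Lever angle, rad: 0 = lever points along the press's +y; grows clockwise seen from above; stop at 1.6 (lever along +x, over the column). From about 0.7 rad a spring plunger rides over a lobe: 0.5 to 0.9 N m against the push, none at the crest at 1.2 rad; past it the spring snaps the lever on to 1.6 and holds it there. Let go before the crest it is pushed back.
- lever_grip (a point): Middle (half-way up) of the black upright grip at the lever's end, 98 mm from the axis: about 25 mm in diameter, 46 mm high, at heights 126 to 172 mm above the desk, on a flat steel bar 16 mm wide (heights 115 to 126 mm). It can be pushed from the side with the fingertips.
- box_mid (a point): Centre of the green fly box (125 x 84 mm, 28 mm high shut, about 110 g, loose on the bed), 14 mm above its underside. Its +x points to the end with the lid hinge, towards the loading end of the bed; both end faces are 63 mm from the centre; a latch tab on the lid stands out 4 mm at the other end and passes over the stop. Home: centre 10 mm before the axis of the press.
- fly_box_lid (a joint): Angle of the lid, rad: 0 = shut, grows as it opens; 1.57 = upright. Hinge at the box's +x end (63 mm from the centre, 19 mm above the box's underside); lid 125 mm long, 84 mm wide, 10 mm thick. Hinge friction lets it stand near upright; tipped below about 0.8 rad it sinks shut by itself within some 2 s. Pushed fast, it drags the light box along.
- lid_edge (a point): Middle of the lid's free edge, 125 mm from the hinge, half-way through the lid's 10 mm.
- pliers: Bystander: small red-handled pliers 114 mm long, lying on the dark mat to the right.
- glue_bottle: Bystander: small white bottle with a green label, 72 mm high, standing behind the press.
- marker: Bystander: blue and turquoise felt marker 132 mm long, lying to the right.
- dubbing_brush: Bystander: small brush with a wooden handle, 90 mm long, lying to the right.
- pencil: Bystander: yellow pencil 163 mm long, lying to the left.

How it is judged:
By the outcome, as a careful person would: the job done as asked, in the order asked, and still so for the second after the job is handed in, with the robot touching nothing.
It also fails if it takes over 64 s, if anything falls off the work surface, if the arm or the gripper's body presses on something with over 40 N, if the wrist force passes 120 N, or if a joint passes its speed limit or range.

ROBOT

A 7-joint arm with a two-finger parallel gripper is mounted at the origin on a cart in front of the work surface, level with it; the furniture and walls round the work are solid. World frame = base frame: x ahead of the robot, y to its left, z up, the work surface at z = 0. Lengths are in mm, angles in rad, forces in N, time in s.
With the tool pointing down it reaches from about 350 to 900 mm from the base axis. Payload 8.1 kg.
Tool frame: the origin (TCP) lies at the very end of the fingers, on their centre line; the grasp point (between the pads) lies 19 mm behind it; z points along the fingers, x is the direction in which the jaws open and shut, and the axes are right-handed (so a half turn about z gives the same grasp; the last joint's range is limited). The gripper opens to 92 mm and grips with 3 to 60 N. Pads are 19 mm wide; open, the fingers measure 130 mm over their backs; the gripper's body (75 mm by 190 mm) begins 47 mm behind the grasp point.
Start: joints at [1.007, 0.434, 0.025, 1.573, -0.012, 1.134, -0.075], TCP at [277.895, -559.835, 226.742] pointing down, gripper open.
Joint ranges: [-2.62, 2.62], [-0.44, 2.09], [-1.27, 1.32], [0.08, 2.57], [-1.32, 4.46], [0.12, 2], [-2.74, 2.74]. Speed limits (rad/s): [2.22, 2.22, 3.01, 3.01, 3.14, 3.14, 3.14].

INTERFACE

Orientations are given as a 3x3 rotation matrix whose columns are the frame's x, y, z axes.
In Python, from cell import env gives the robot as it stands. The module is installed in compiled form; this text tells all that it offers.
- The arm moves only by the tool apply_moves, never from a script. Its argument "plan" is a list of rows, each a list of 3 entries, a list of its own where there are three numbers: the turn, a rotation vector about the tool's x, y, z in degrees, then the shift along the tool's x, y, z in m, then the finger opening in m, from 0 to 0.0918. A call has 1 to 12 rows; each row is the pose to reach, as a shift and turn from the pose commanded when the call began, along the tool's axes at that moment; what a row does not reach only later rows make up. A row lasts 1/12 s, in which the tool goes at most 41.7 mm and 7.16 degrees, less where a joint would pass 70% of its speed; a pose out of reach is approached as far as the arm can. A call with a gripper value outside its range is refused whole. The fingers move at their own pace and stop on an object; the grip force is fixed at half the most. Time passes only in rows, so rows that repeat a pose let the fingers close. It gives the time, the measured TCP pose, the force and the opening at its end, in the units of the state.
- env.sense(): the state, without advancing time (a new reading comes with each control period).
- env.capture(name): name is "scene" or "top" or "wrist"; returns a dict with "pixels" (400x640x3 uint8, blue, green, red), "K" (3x3 intrinsics, pixels), "extrinsics" (4x4, takes a point from world to camera coordinates); the wrist camera has in their place "tool_from_camera" (4x4, takes a point from camera to tool coordinates, whose origin is the TCP and whose axes are the tool frame's). Camera axes: x right, y up, looking along -z (the intrinsics and any distortion apply to the point x, -y, -z); pixel columns grow to the right and rows downward; lengths in mm; the calibration is good to about 2 mm. A picture is of the moment at which its call begins: read the wrist's pose just before it. There is no depth.
- env.finish_job(): hands the job in, once; it reports no verdict.
The state is a dict: "t": time; "joints": joint angles; "joint_velocities": joint speeds; "tau": joint torques, N m; "position": TCP position; "tool_rot": TCP orientation; "contact_force": force on the tool from outside, world axes, zero at the start; "ft_torque": the same for the moment, N m; "finger_gap": finger opening in mm.
Only numpy, scipy, OpenCV 4.12 (cv2) and the standard library are available. Lean on these libraries where they do the work, as an engineer would, in place of code of your own. Each camera call takes 0.05 s, during which the arm holds its last target.

## Working session

There is one attempt and no reset: what is moved stays moved. The work goes in short steps, Python scripts to look and compute and a tool call to move; the robot and the scene stay as the last step left them, time stands still between calls to the robot, and variables do not carry over. Pictures are saved under pics/ and viewed, and the job is handed in when it is done.

Besides the shell and the picture viewer there is one more tool, called after "Emit:" as name(argument=value, ...) on one line, values as JSON. apply_moves: Moves the arm, as the interface text tells. Its arguments: {"type":"object","properties":{"plan":{"type":"array"}},"required":["plan"]}

```bash
mkdir -p pics
python3 - <<'E'
from cell import env
import cv2,numpy as np
np.set_printoptions(precision=4,suppress=True)
s=env.sense()
print(s)
for n in("scene","top","wrist"):
    c=env.capture(n); cv2.imwrite(f"pics/{n}0.png",c["pixels"]); print(n,c["K"],c.get("extrinsics",c.get("tool_from_camera")),[k for k in c])
E
```

```text
{'t': 0.0, 'joints': array([ 1.0074,  0.4352,  0.025 ,  1.5741, -0.0116,  1.134 , -0.0751]), 'joint_velocities': array([-0.    , -0.0002, -0.    , -0.0005,  0.0016,  0.0007, -0.0012]), 'tau': array([  0.001 , -66.7831,   0.9858, -31.4451,  -0.0604,   0.0431,
         0.0001]), 'position': array([ 277.6378, -559.3973,  225.9559]), 'tool_rot': array([[ 0.4446, -0.8957, -0.0008],
       [-0.8957, -0.4446,  0.0013],
       [-0.0015,  0.0002, -1.    ]]), 'contact_force': array([-0.4426, -0.2032, -0.1601]), 'ft_torque': array([-0.03  , -0.0126,  0.0013]), 'finger_gap': 91.77604148839337}
scene [[388.1501   0.     317.0501]
 [  0.     388.1501 202.3073]
 [  0.       0.       1.    ]] [[  -0.4801   -0.8771    0.012   270.5296]
 [   0.5951   -0.3156    0.7391 -421.579 ]
 [  -0.6445    0.362     0.6735 -709.0435]
 [   0.        0.        0.        1.    ]] ['pixels', 'K', 'extrinsics']
top [[370.0888   0.     315.5984]
 [  0.     370.0888 198.4099]
 [  0.       0.       1.    ]] [[   -0.0208    -0.9996    -0.0184    10.1051]
 [    0.9799    -0.024      0.1979  -591.1969]
 [   -0.1983    -0.0139     0.98   -1091.3797]
 [    0.         0.         0.         1.    ]] ['pixels', 'K', 'extrinsics']
wrist [[287.9923   0.     320.7899]
 [  0.     287.9923 196.0113]
 [  0.       0.       1.    ]] [[   1.       -0.0003    0.001    -0.7328]
 [   0.       -0.9533   -0.3021  -81.2233]
 [   0.0011    0.3021   -0.9533 -157.7355]
 [   0.        0.        0.        1.    ]] ['pixels', 'K', 'tool_from_camera']
```

View pics/scene0.png

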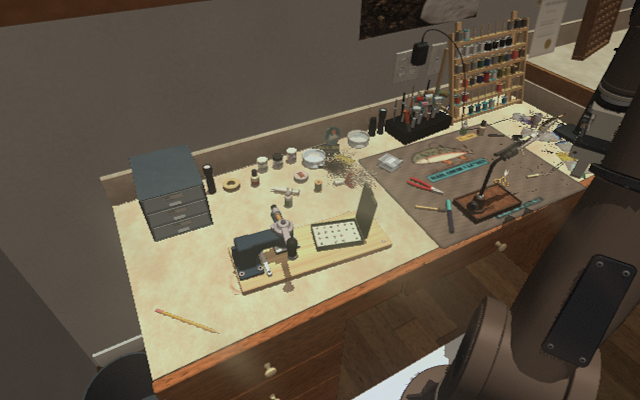

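View pics/top0.png

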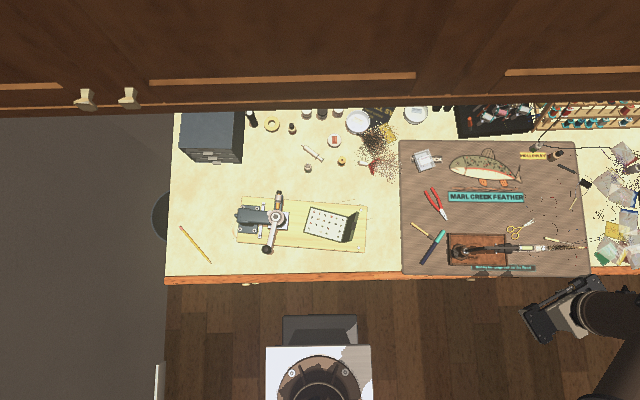

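View pics/wrist0.png

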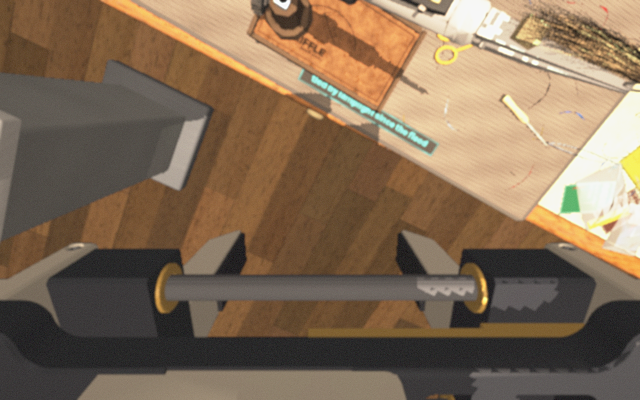

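Run:
```python
import cv2
a=cv2.imread("pics/top0.png")[180:270,220:380]; cv2.imwrite("pics/topz.png",cv2.resize(a,None,fx=5,fy=5,interpolation=cv2.INTER_CUBIC))
a=cv2.imread("pics/scene0.png")[175:300,220:400]; cv2.imwrite("pics/scenez.png",cv2.resize(a,None,fx=4.4,fy=4.4,interpolation=cv2.INTER_CUBIC))
```

```text
(no output)
```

View pics/topz.png

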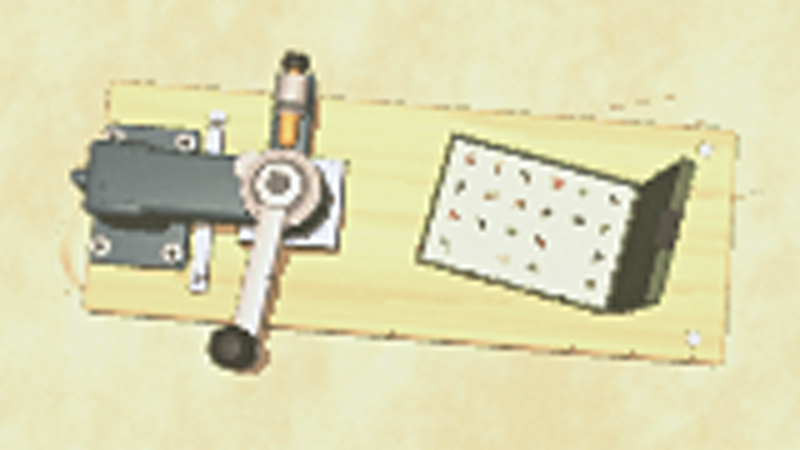

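View pics/scenez.png

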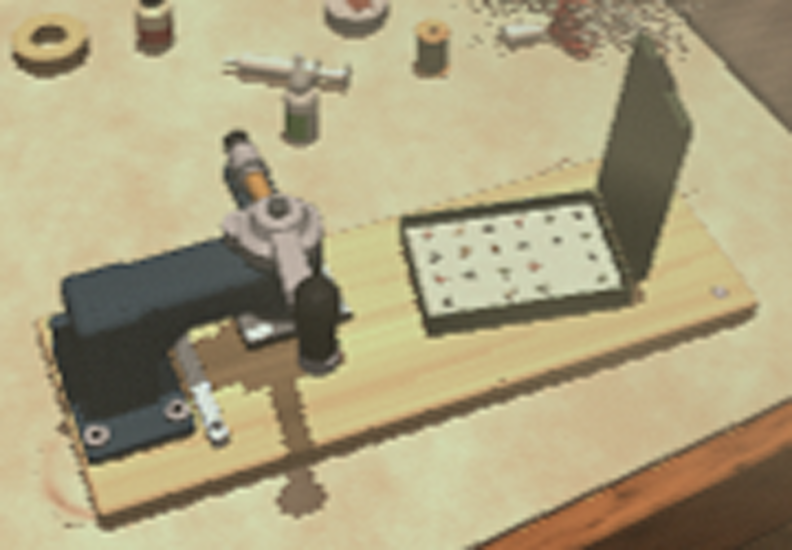

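```bash
cat > h.py <<'E'
from cell import env
import cv2,numpy as np
np.set_printoptions(precision=4,suppress=True)
CAL={'top':(np.array([[370.0888,0,315.5984],[0,370.0888,198.4099],[0,0,1]]),np.array([[-0.0208,-0.9996,-0.0184,10.1051],[0.9799,-0.024,0.1979,-591.1969],[-0.1983,-0.0139,0.98,-1091.3797]])),
'scene':(np.array([[388.1501,0,317.0501],[0,388.1501,202.3073],[0,0,1]]),np.array([[-0.4801,-0.8771,0.012,270.5296],[0.5951,-0.3156,0.7391,-421.579],[-0.6445,0.362,0.6735,-709.0435]]))}
def back(cam,px,z):
    K,E=CAL[cam];R=E[:,:3];t=E[:,3]
    d=R.T@np.array([(px[0]-K[0,2])/K[0,0],-(px[1]-K[1,2])/K[1,1],-1]); o=-R.T@t
    return o+d*(z-o[2])/d[2]
def proj(cam,P):
    K,E=CAL[cam];c=(E[:,:3]@np.asarray(P,float).T).T+E[:,3]
    return np.c_[K[0,2]+K[0,0]*c[:,0]/-c[:,2],K[1,2]-K[1,1]*c[:,1]/-c[:,2]]
def z(p,x0,y0,f): return ((p[0]+.5)/f-.5+x0,(p[1]+.5)/f-.5+y0)
E
python3 - <<'E'
from h import *
for nm,pts,f,x0,y0,cam in (("top",[(107,83),(738,130),(722,363),(83,312)],5,220,180,'top'),("scene",[(100,525),(756,305)],4.4,220,175,'scene')):
    B=[back(cam,z(p,x0,y0,f),18) for p in pts]
    for b in B: print(nm,b)
b=[back('top',z(p,220,180,5),18) for p in [(107,83),(738,130),(722,363),(83,312)]]
print([np.linalg.norm(b[i]-b[(i+1)%4]) for i in range(4)])
u=(b[0]+b[3]-b[1]-b[2])[:2];u/=np.linalg.norm(u); mid=sum(b)[:2]/4
org=mid+u*71.5; print("press yaw",np.degrees(np.arctan2(u[1],u[0])),"org",org)
v=np.array([-u[1],u[0]])
def P(x,y,zz): return np.r_[org+u*x+v*y,zz]
# check lever grip top
g=back('top',z((232,345),220,180,5),172);print("grip top",g, "pred",P(0,98,172))
ax=back('top',z((279,184),220,180,5),135);print("axis",ax)
r=[back('top',z(p,220,180,5),37) for p in [(453,135),(640,187),(605,312),(418,262)]]
print("box rim");print(np.array(r));print([np.linalg.norm(r[i]-r[(i+1)%4]) for i in range(4)])
w=(r[1]+r[2]-r[0]-r[3]);print("box +x yaw",np.degrees(np.arctan2(w[1],w[0])),"ctr",sum(r)/4)
s=[back('scene',z(p,220,175,4.4),37) for p in [(403,218),(427,323),(636,290)]];print("scene");print(np.array(s))
s=[back('top',z(p,220,180,5),18+19+125) for p in [(693,157),(662,302)]];print("lid edge top");print(np.array(s))
E
```

```text
top [612.8179 238.7281  18.    ]
top [ 572.0641 -167.3723   18.    ]
top [ 424.544  -150.2628   18.    ]
top [465.2542 251.1028  18.    ]
scene [462.42  253.724  18.   ]
scene [ 423.8103 -146.8515   18.    ]
[np.float64(408.14023263720696), np.float64(148.50894909382274), np.float64(403.4248966005165), np.float64(148.0816649674958)]
press yaw 84.23900748902327 org [525.8472 114.1878]
grip top [432.0042 133.4202 172.    ] pred [428.3422 124.025  172.    ]
axis [525.9572 112.4102 135.    ]
box rim
[[ 569.7967   14.6369   37.    ]
 [ 533.8823 -101.9688   37.    ]
 [ 456.3588  -77.4019   37.    ]
 [ 489.9789   37.8817   37.    ]]
[np.float64(122.01122474526431), np.float64(81.3229796724113), np.float64(120.08587025402845), np.float64(83.13363577977026)]
box +x yaw -106.69192154570977 ctr [512.5042 -31.713   37.    ]
scene
[[571.0471  14.3351  37.    ]
 [489.8513  41.9332  37.    ]
 [454.3093 -78.8654  37.    ]]
lid edge top
[[ 531.5734 -123.2489  162.    ]
 [ 451.0123 -102.6642  162.    ]]
```

Run:
```python
from h import *
def tri(pt,ps):
    A=[];b=[]
    M=np.zeros((3,3));v=np.zeros(3);rs=[]
    for cam,p in (('top',pt),('scene',ps)):
        a=back(cam,p,0);c=back(cam,p,300);d=(c-a)/np.linalg.norm(c-a);Q=np.eye(3)-np.outer(d,d);M+=Q;v+=Q@a;rs.append((Q,a))
    X=np.linalg.solve(M,v);return X,[np.linalg.norm(Q@(X-a)) for Q,a in rs]
for n,a,b in (("grip top",z((232,345),220,180,5),z((316,285),220,175,4.4)),("hub",z((279,184),220,180,5),z((278,205),220,175,4.4)),("lid tr far",z((693,157),220,180,5),z((643,40),220,175,4.4)),("lid near",z((662,302),220,180,5),z((690,122),220,175,4.4)),("vise tip",(583,243),(560,117))):
    print(n,tri(a,b))
print(back('top',(470,250),0),back('top',(583,243),100))
```

```text
grip top (array([432.6918, 134.4071, 172.7272]), [np.float64(1.3038867984449738), np.float64(1.3038867984450575)])
hub (array([526.5998, 113.2784, 134.1403]), [np.float64(0.8993520483990456), np.float64(0.8993520483989851)])
lid tr far (array([ 533.3018, -124.008 ,  152.5228]), [np.float64(0.2646201624680255), np.float64(0.2646201624680215)])
lid near (array([ 452.3019, -101.0596,  162.5678]), [np.float64(2.0541980169720837), np.float64(2.0541980169721126)])
vise tip (array([ 421.5764, -664.0254,  258.6102]), [np.float64(1.366189509609327), np.float64(1.366189509609436)])
[ 425.0839 -486.569     0.    ] [ 432.7735 -772.9812  100.    ]
```

```bash
cat >> h.py <<'E'
def Rot(head,tilt=0):
    # tool x at heading (deg), z down; tilt (deg): fingertips lean toward -tool y side (top leans to +y)
    h=np.radians(head);x=np.array([np.cos(h),np.sin(h),0]);zz=np.array([0,0,-1.]);y=np.cross(zz,x)
    R=np.c_[x,y,zz]
    return R@cv2.Rodrigues(np.radians([tilt,0,0]))[0]
def rows(p0,R0,targets):
    for p,R,g in targets:
        t=np.degrees(cv2.Rodrigues(R0.T@R)[0]).ravel(); s=R0.T@(np.asarray(p)-p0)/1000
        print([[round(float(a),1) for a in t],[round(float(a),4) for a in s],g])
E
python3 - <<'E'
from h import *
s=env.sense();p0=np.array([277.9,-559.8,226.7]);R0=s['tool_rot']
w=[(p0,-63.6)];A=np.array([345,-300,290]);B=np.array([476,-155,240])
T=[]
for i in range(1,8): T.append((p0+(A-p0)*i/7,Rot(-63.6+46.9*i/7),0))
for i in range(1,6): T.append((A+(B-A)*i/5,Rot(-16.7),0))
rows(p0,R0,T)
# tilt sign check
print(Rot(0,15)[:,2],Rot(0)[:,1])
E
```

```text
[[0.0, 0.1, -6.7], [-0.029, -0.0251, -0.009], 0]
[[-0.0, 0.1, -13.4], [-0.058, -0.0502, -0.018], 0]
[[-0.0, 0.1, -20.1], [-0.087, -0.0753, -0.027], 0]
[[-0.0, 0.1, -26.8], [-0.116, -0.1003, -0.036], 0]
[[-0.0, 0.1, -33.5], [-0.145, -0.1254, -0.0451], 0]
[[-0.0, 0.1, -40.2], [-0.174, -0.1505, -0.0541], 0]
[[-0.0, 0.1, -46.9], [-0.203, -0.1756, -0.0631], 0]
[[-0.0, 0.1, -46.9], [-0.2173, -0.212, -0.0531], 0]
[[-0.0, 0.1, -46.9], [-0.2316, -0.2483, -0.0431], 0]
[[-0.0, 0.1, -46.9], [-0.2459, -0.2847, -0.033], 0]
[[-0.0, 0.1, -46.9], [-0.2602, -0.3211, -0.023], 0]
[[-0.0, 0.1, -46.9], [-0.2745, -0.3574, -0.013], 0]
[ 0.      0.2588 -0.9659] [ 0. -1.  0.]
```

Emit:
apply_moves(plan=[[[0, 0, -6.7], [-0.029, -0.025, -0.009], 0], [[0, 0, -13.4], [-0.058, -0.05, -0.018], 0], [[0, 0, -20.1], [-0.087, -0.075, -0.027], 0], [[0, 0, -26.8], [-0.116, -0.1, -0.036], 0], [[0, 0, -33.5], [-0.145, -0.125, -0.045], 0], [[0, 0, -40.2], [-0.174, -0.15, -0.054], 0], [[0, 0, -46.9], [-0.203, -0.176, -0.063], 0], [[0, 0, -46.9], [-0.217, -0.212, -0.053], 0], [[0, 0, -46.9], [-0.232, -0.248, -0.043], 0], [[0, 0, -46.9], [-0.246, -0.285, -0.033], 0], [[0, 0, -46.9], [-0.26, -0.321, -0.023], 0], [[0, 0, -46.9], [-0.2745, -0.3575, -0.013], 0]])

```text
t: 1.15
position: [476.8, -153.6, 239.4]
tool_rot: [[0.958, -0.288, 0.0], [-0.288, -0.958, -0.0], [0.0, 0.0, -1.0]]
contact_force: [0.9, -1.5, 0.6]
finger_gap: 16.3
```

Run:
```python
from h import *
a=env.capture("wrist")["pixels"]; cv2.imwrite("pics/w1.png",a)
a=env.capture("top")["pixels"][150:280,200:400]; cv2.imwrite("pics/t1.png",cv2.resize(a,None,fx=4,fy=4,interpolation=cv2.INTER_CUBIC))
```

```text
(no output)
```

View pics/w1.png

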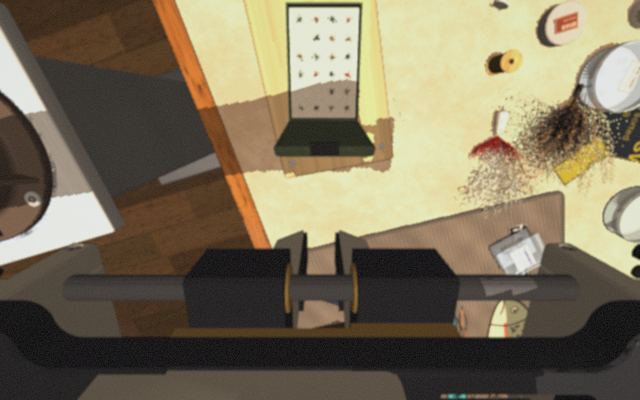

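View pics/t1.png

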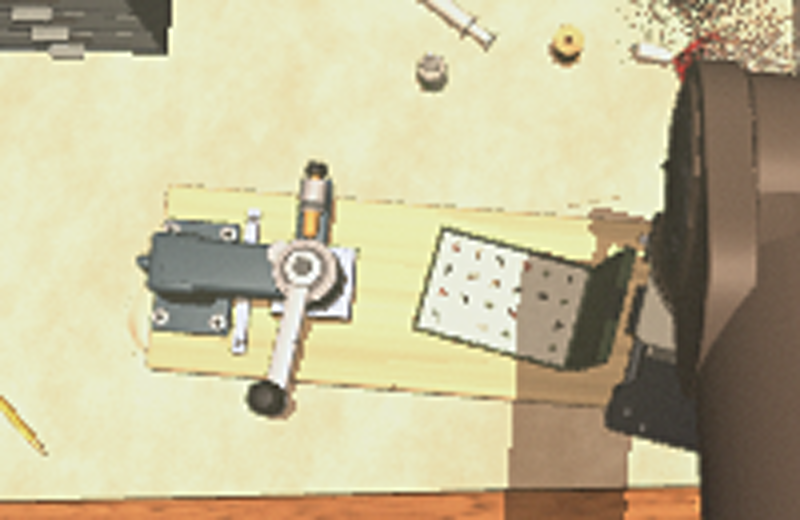

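Emit:
apply_moves(plan=[[[0, 0, 0], [0, 0, 0.035], 0], [[0, 0, 0], [0, 0, 0.07], 0], [[0, 0, 0], [0, 0, 0.105], 0], [[0, 0, 0], [0, -0.012, 0.105], 0], [[0, 0, 0], [0, -0.02, 0.105], 0], [[0, 0, 0], [0, -0.024, 0.105], 0], [[0, 0, 0], [0, -0.028, 0.105], 0], [[0, 0, 0], [0, -0.032, 0.104], 0], [[0, 0, 0], [0, -0.036, 0.104], 0], [[0, 0, 0], [0, -0.04, 0.103], 0], [[0, 0, 0], [0, -0.044, 0.103], 0], [[0, 0, 0], [0, -0.048, 0.103], 0]])

```text
t: 2.25
position: [490.1, -108.9, 137.1]
tool_rot: [[0.958, -0.288, 0.001], [-0.288, -0.958, -0.0], [0.001, 0.0, -1.0]]
contact_force: [0.8, -0.5, 0.4]
finger_gap: 0.4
```

Run:
```python
from h import *
a=env.capture("wrist")["pixels"]; cv2.imwrite("pics/w2.png",a)
a=env.capture("scene")["pixels"][150:290,200:420]; cv2.imwrite("pics/s2.png",cv2.resize(a,None,fx=3.6,fy=3.6,interpolation=cv2.INTER_CUBIC))
```

```text
(no output)
```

View pics/w2.png

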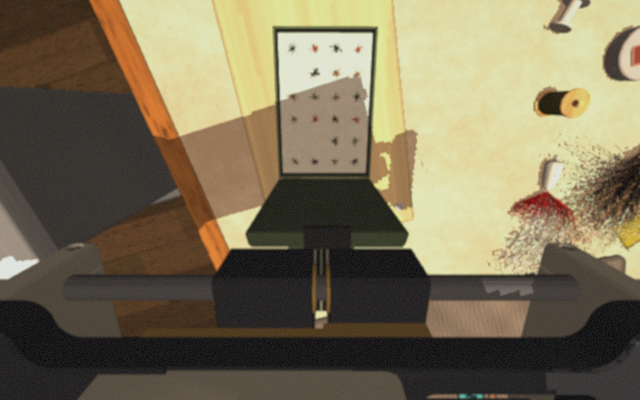

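View pics/s2.png

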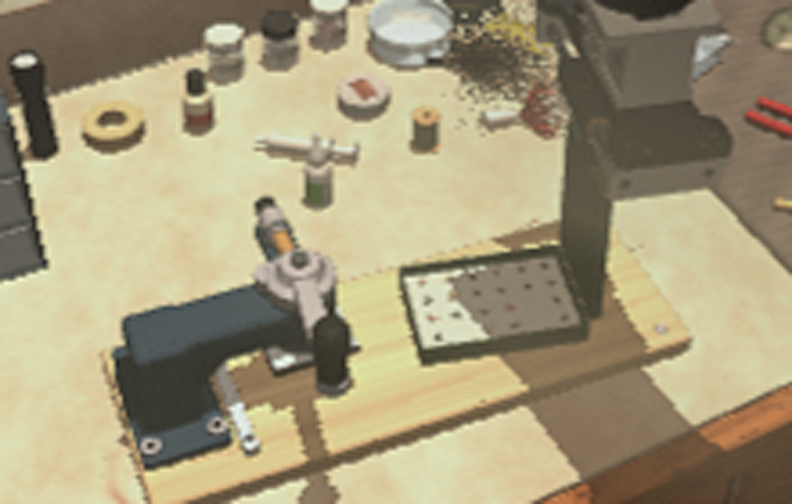

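Emit:
apply_moves(plan=[[[0, 0, 0], [0, -0.004, 0], 0], [[0, 0, 0], [0, -0.008, 0], 0], [[0, 0, 0], [0, -0.012, 0], 0], [[0, 0, 0], [0, -0.016, 0], 0], [[0, 0, 0], [0, -0.02, 0.0], 0], [[0, 0, 0], [0, -0.024, 0.001], 0], [[0, 0, 0], [0, -0.028, 0.002], 0], [[0, 0, 0], [0, -0.032, 0.003], 0], [[0, 0, 0], [0, -0.036, 0.004], 0], [[0, 0, 0], [0, -0.04, 0.005], 0], [[0, 0, 0], [0, -0.044, 0.007], 0], [[0, 0, 0], [0, -0.048, 0.009], 0]])

```text
t: 3.35
position: [503.8, -62.7, 127.6]
tool_rot: [[0.958, -0.287, 0.0], [-0.287, -0.958, -0.0], [0.0, -0.0, -1.0]]
contact_force: [-0.0, 0.1, -0.6]
finger_gap: 0.6
```

Emit:
apply_moves(plan=[[[0, 0, 0], [0, -0.004, 0.001], 0], [[0, 0, 0], [0, -0.008, 0.003], 0], [[0, 0, 0], [0, -0.012, 0.005], 0], [[0, 0, 0], [0, -0.016, 0.008], 0], [[0, 0, 0], [0, -0.02, 0.011], 0], [[0, 0, 0], [0, -0.024, 0.014], 0], [[0, 0, 0], [0, -0.028, 0.018], 0], [[0, 0, 0], [0, -0.031, 0.021], 0], [[0, 0, 0], [0, -0.034, 0.024], 0], [[0, 0, 0], [0, -0.036, 0.027], 0], [[0, 0, 0], [0, -0.036, 0.027], 0]])

```text
t: 4.27
position: [513.8, -28.1, 100.1]
tool_rot: [[0.958, -0.287, -0.001], [-0.287, -0.958, 0.0], [-0.001, 0.0, -1.0]]
contact_force: [0.3, 0.0, 0.8]
finger_gap: 0.3
```

Run:
```python
from h import *
a=env.capture("wrist")["pixels"]; cv2.imwrite("pics/w3.png",a)
a=env.capture("scene")["pixels"][150:290,200:420]; cv2.imwrite("pics/s3.png",cv2.resize(a,None,fx=3.6,fy=3.6,interpolation=cv2.INTER_CUBIC))
```

```text
(no output)
```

View pics/w3.png

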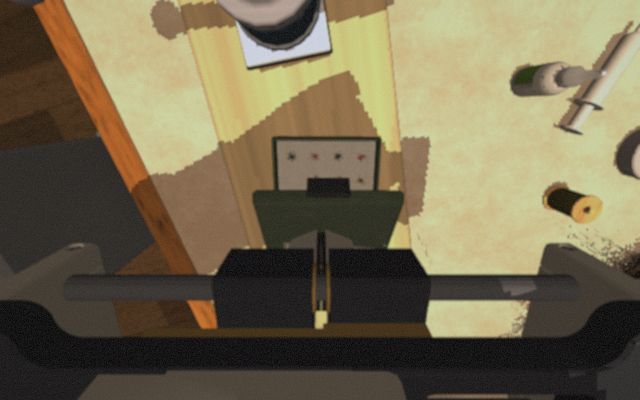

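View pics/s3.png

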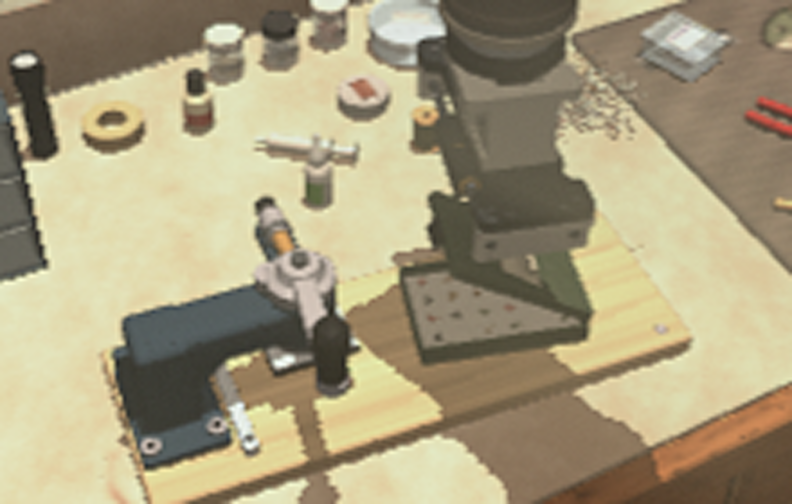

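Emit:
apply_moves(plan=[[[0, 0, 0], [0, -0.002, 0.004], 0], [[0, 0, 0], [0, -0.004, 0.008], 0], [[0, 0, 0], [0, -0.006, 0.012], 0], [[0, 0, 0], [0, -0.008, 0.016], 0], [[0, 0, 0], [0, -0.01, 0.02], 0], [[0, 0, 0], [0, -0.01, 0.024], 0], [[0, 0, 0], [0, -0.01, 0.028], 0], [[0, 0, 0], [0, -0.01, 0.032], 0], [[0, 0, 0], [0, -0.01, 0.036], 0], [[0, 0, 0], [0, -0.01, 0.04], 0], [[0, 0, 0], [0, -0.01, 0.044], 0], [[0, 0, 0], [0, -0.01, 0.047], 0]])

```text
t: 5.37
position: [516.8, -19.1, 53.2]
tool_rot: [[0.958, -0.288, -0.0], [-0.288, -0.958, -0.0], [-0.0, 0.0, -1.0]]
contact_force: [0.9, 0.0, 0.5]
finger_gap: 0.3
```

Emit:
apply_moves(plan=[[[0, 0, 0], [0, 0, 0.002], 0], [[0, 0, 0], [0, 0, 0.004], 0], [[0, 0, 0], [0, 0, 0.006], 0], [[0, 0, 0], [0, 0, 0.007], 0], [[0, 0, 0], [0, 0, 0.007], 0]])

```text
t: 5.78
position: [516.8, -19.0, 46.6]
tool_rot: [[0.958, -0.287, -0.0], [-0.287, -0.958, -0.0], [-0.0, 0.0, -1.0]]
contact_force: [-0.5, -0.2, -1.2]
finger_gap: 0.6
```

Run:
```python
from h import *
a=env.capture("wrist")["pixels"]; cv2.imwrite("pics/w4.png",a)
a=env.capture("scene")["pixels"][150:290,200:420]; cv2.imwrite("pics/s4.png",cv2.resize(a,None,fx=3.6,fy=3.6,interpolation=cv2.INTER_CUBIC))
```

```text
(no output)
```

View pics/w4.png

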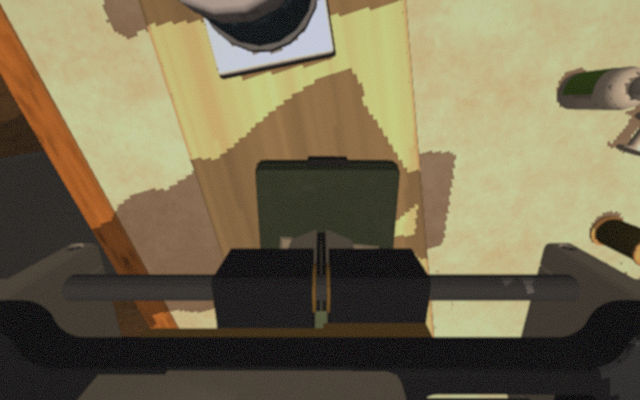

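View pics/s4.png

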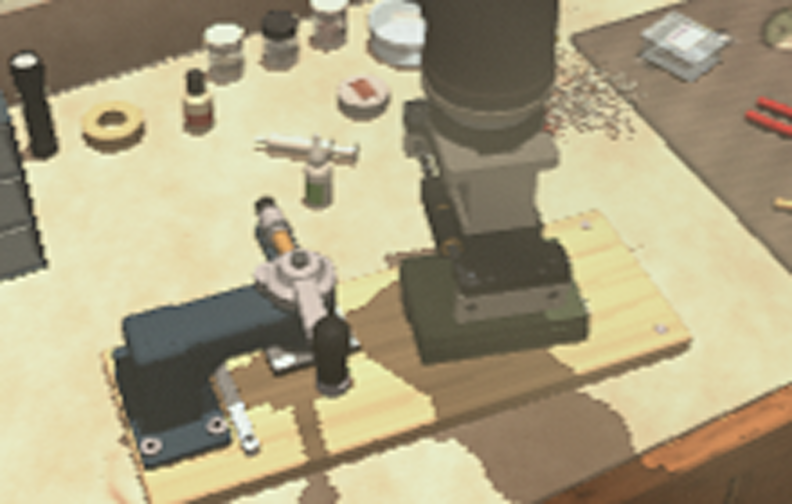

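Run:
```python
from h import *
s=env.sense();print(s['position']);p0=np.array([516.8,-19.2,46.2]);R0=Rot(-16.7)
A=np.array([515,-25,85.]);B=np.array([501,-131.6,85]);C=np.array([501,-131.6,23.])
hs=np.linspace(-16.7,-5.76,6)[1:]
T=[(A,Rot(-16.7),.04)]
for i in range(1,4):T.append((A+(B-A)*i/3,Rot(hs[i],5*i),.04))
for i in range(1,4):T.append((B+(C-B)*i/3,Rot(-5.76,15),.04))
rows(p0,R0,T)
```

```text
[516.9711 -19.0119  46.7901]
[[0.0, 0.0, 0.0], [-0.0001, 0.0061, -0.0388], 0.04]
[[5.0, -0.2, -4.4], [0.0057, 0.0414, -0.0388], 0.04]
[[10.0, -0.6, -6.5], [0.0114, 0.0768, -0.0388], 0.04]
[[15.0, -1.1, -8.7], [0.0172, 0.1122, -0.0388], 0.04]
[[15.0, -1.4, -10.9], [0.0172, 0.1122, -0.0181], 0.04]
[[15.0, -1.4, -10.9], [0.0172, 0.1122, 0.0025], 0.04]
[[15.0, -1.4, -10.9], [0.0172, 0.1122, 0.0232], 0.04]
```

Emit:
apply_moves(plan=[[[0, 0, 0], [0, 0.006, -0.039], 0.04], [[5, -0.2, -4.4], [0.006, 0.041, -0.039], 0.04], [[10, -0.6, -6.5], [0.0115, 0.077, -0.039], 0.04], [[15, -1.1, -8.7], [0.017, 0.112, -0.039], 0.04], [[15, -1.4, -10.9], [0.017, 0.112, -0.039], 0.04], [[15, -1.4, -10.9], [0.017, 0.112, -0.018], 0.04], [[15, -1.4, -10.9], [0.017, 0.112, 0.003], 0.04], [[15, -1.4, -10.9], [0.017, 0.112, 0.0235], 0.04], [[15, -1.4, -10.9], [0.017, 0.112, 0.0235], 0.04]])

```text
t: 6.63
position: [500.7, -133.0, 21.1]
tool_rot: [[0.995, -0.1, 0.027], [-0.103, -0.961, 0.258], [0.0, -0.259, -0.966]]
contact_force: [0.8, 0.7, 0.9]
finger_gap: 39.8
```

Run:
```python
from h import *
a=env.capture("wrist")["pixels"]; cv2.imwrite("pics/w5.png",a)
a=env.capture("top")["pixels"][180:270,220:380]; cv2.imwrite("pics/t5.png",cv2.resize(a,None,fx=5,fy=5,interpolation=cv2.INTER_CUBIC))
```

```text
(no output)
```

View pics/w5.png

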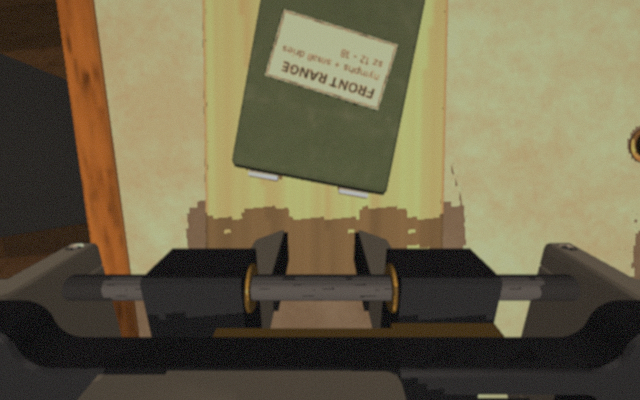

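View pics/t5.png

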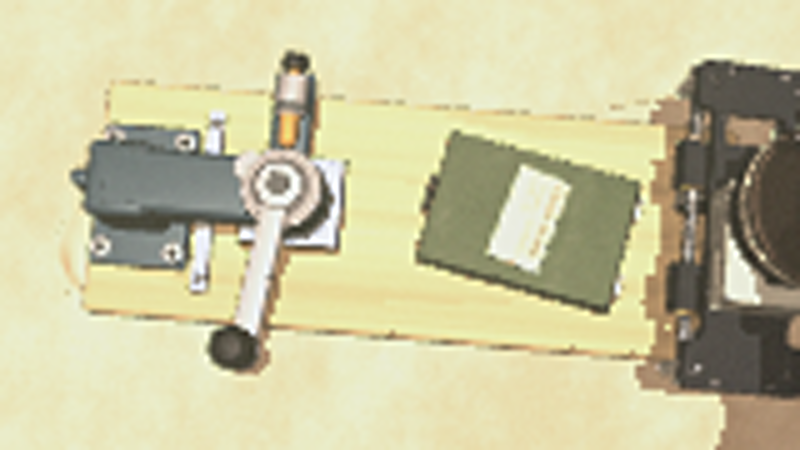

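Emit:
apply_moves(plan=[[[0, 0, 0], [0, -0.012, 0.001], 0.04], [[0, 0, 0], [0, -0.02, 0.003], 0.04], [[0, 0, 0], [0, -0.0246, 0.0045], 0.04], [[0, 0, 0], [0, -0.0295, 0.0058], 0.04], [[0, 0, 0], [0, -0.0343, 0.0071], 0.04], [[0, 0, 0], [0, -0.0391, 0.0084], 0.04], [[0, 0, 0], [0, -0.044, 0.0097], 0.04], [[0, 0, 0], [0, -0.0488, 0.011], 0.04], [[0, 0, 0], [0, -0.0536, 0.0122], 0.04], [[0, 0, 0], [0, -0.0585, 0.0135], 0.04], [[0, 0, 0], [0, -0.0633, 0.0148], 0.04], [[0, 0, 0], [0, -0.0681, 0.0161], 0.04]])

```text
t: 7.73
position: [508.0, -61.1, 25.3]
tool_rot: [[0.995, -0.097, 0.027], [-0.1, -0.961, 0.258], [0.001, -0.26, -0.966]]
contact_force: [0.3, -0.8, -0.1]
finger_gap: 39.9
```

Run:
```python
from h import *
a=env.capture("wrist")["pixels"]; cv2.imwrite("pics/w6.png",a)
a=env.capture("top")["pixels"][180:270,220:380]; cv2.imwrite("pics/t6.png",cv2.resize(a,None,fx=5,fy=5,interpolation=cv2.INTER_CUBIC))
```

```text
(no output)
```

View pics/w6.png

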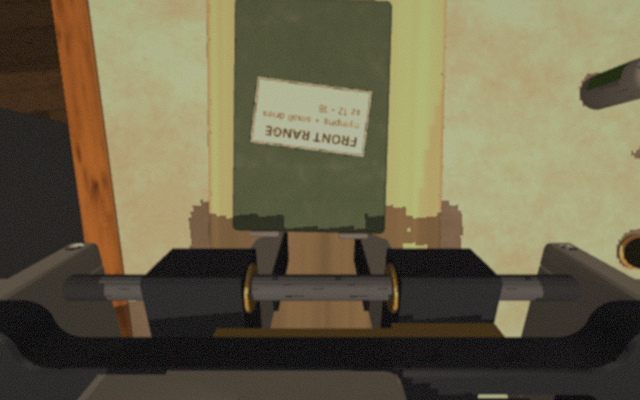

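View pics/t6.png

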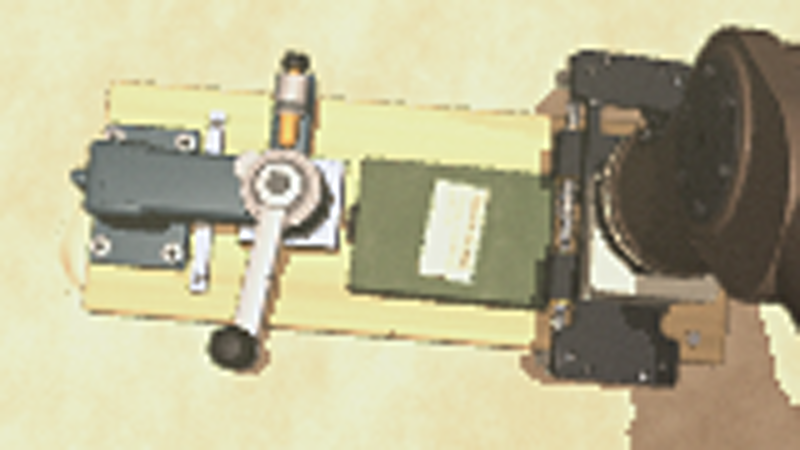

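```bash
cat >> h.py <<'E'
ORG=np.array([526.,113.5]);U=np.array([.1004,.995]);V=np.array([-.995,.1004])
def pf(p): d=np.asarray(p)[:2]-ORG; return np.array([d@U,d@V])
def wp(x,y,zz): return np.r_[ORG+U*x+V*y,zz]
def wback(s,K,T,px,zz):
    R=s['tool_rot'];p=s['position']
    d=np.array([(px[0]-K[0,2])/K[0,0],-(px[1]-K[1,2])/K[1,1],-1]);d=R@(T[:3,:3]@d);o=p+R@T[:3,3]
    return o+d*(zz-o[2])/d[2]
E
python3 - <<'E'
from h import *
s=env.sense();c=env.capture("wrist");K,T=c['K'],c['tool_from_camera']
for px,zz in (((234,100),46),((234,215),46),((390,100),46),((386,215),46),((208,50),18),((445,50),18),((211,180),18),((443,180),18)):
    print(px,pf(wback(s,K,T,px,zz)))
for px in [(362,158),(348,293),(545,305)]: print(pf(back('top',z(px,220,180,5),46)))
print("tcp",pf(s['position']))
E
```

```text
(234, 100) [-92.6471  47.4646]
(234, 215) [-153.2087   48.1508]
(390, 100) [-92.5081 -34.382 ]
(386, 215) [-153.0781  -32.9722]
(208, 50) [-54.2805  71.4687]
(445, 50) [-54.027  -74.5404]
(211, 180) [-134.2443   70.8015]
(443, 180) [-134.0057  -74.8991]
[-38.8292 -33.0098]
[-37.9949  51.6226]
[-159.5561   49.5002]
tcp [-174.794     0.5125]
```

Run:
```python
from h import *
R0=Rot(-5.76,15);p0=wp(-174.8,.5,25.3)
L=[((-187,.5,26),.0),((-187,12,64),0),((-163,45,80),0),((-125,65,80),0),((-101,88,72),0),((-101,90,40),0),((-101,85,25),0),((-101,78,25),0),((-101,73,25),0),((-101,70,25),0),((-101,67,25),0),((-101,64,25),0)]
rows(p0,R0,[(wp(*a),R0,g) for a,g in L])
```

```text
[[0.0, 0.0, 0.0], [-0.0, 0.0116, -0.0038], 0.0]
[[0.0, 0.0, 0.0], [-0.0115, 0.0018, -0.0405], 0]
[[0.0, 0.0, 0.0], [-0.0445, -0.0256, -0.0498], 0]
[[0.0, 0.0, 0.0], [-0.0645, -0.0623, -0.0399], 0]
[[0.0, 0.0, 0.0], [-0.0875, -0.0834, -0.026], 0]
[[0.0, 0.0, 0.0], [-0.0895, -0.0751, 0.0049], 0]
[[0.0, 0.0, 0.0], [-0.0845, -0.0712, 0.0194], 0]
[[0.0, 0.0, 0.0], [-0.0775, -0.0712, 0.0194], 0]
[[0.0, 0.0, 0.0], [-0.0725, -0.0712, 0.0194], 0]
[[0.0, 0.0, 0.0], [-0.0695, -0.0712, 0.0194], 0]
[[0.0, 0.0, 0.0], [-0.0665, -0.0712, 0.0194], 0]
[[0.0, 0.0, 0.0], [-0.0635, -0.0712, 0.0194], 0]
```

Emit:
apply_moves(plan=[[[0, 0, 0], [0, 0.012, -0.004], 0.04], [[0, 0, 0], [-0.0115, 0.002, -0.0405], 0.0], [[0, 0, 0], [-0.0445, -0.0255, -0.05], 0.0], [[0, 0, 0], [-0.0645, -0.062, -0.04], 0], [[0, 0, 0], [-0.0875, -0.083, -0.026], 0], [[0, 0, 0], [-0.0895, -0.075, 0.005], 0], [[0, 0, 0], [-0.0845, -0.071, 0.0194], 0], [[0, 0, 0], [-0.0775, -0.071, 0.0194], 0], [[0, 0, 0], [-0.0725, -0.071, 0.0194], 0], [[0, 0, 0], [-0.0695, -0.071, 0.0194], 0], [[0, 0, 0], [-0.0665, -0.071, 0.0194], 0], [[0, 0, 0], [-0.0635, -0.071, 0.0194], 0]])

```text
t: 8.88
position: [453.0, 17.5, 25.7]
tool_rot: [[0.995, -0.097, 0.028], [-0.101, -0.961, 0.258], [0.002, -0.259, -0.966]]
contact_force: [-0.9, 0.3, -0.5]
finger_gap: 0.4
```

Run:
```python
from h import *
s=env.sense();print(pf(s['position']),s['finger_gap'])
a=env.capture("wrist")["pixels"]; cv2.imwrite("pics/w7.png",a)
a=env.capture("top")["pixels"][180:270,220:380]; cv2.imwrite("pics/t7.png",cv2.resize(a,None,fx=5,fy=5,interpolation=cv2.INTER_CUBIC))
```

```text
[-102.8739   62.9506] 0.4335850993712912
```

View pics/w7.png

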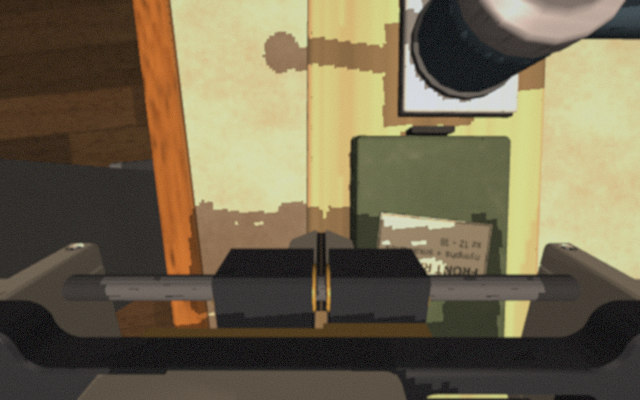

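View pics/t7.png

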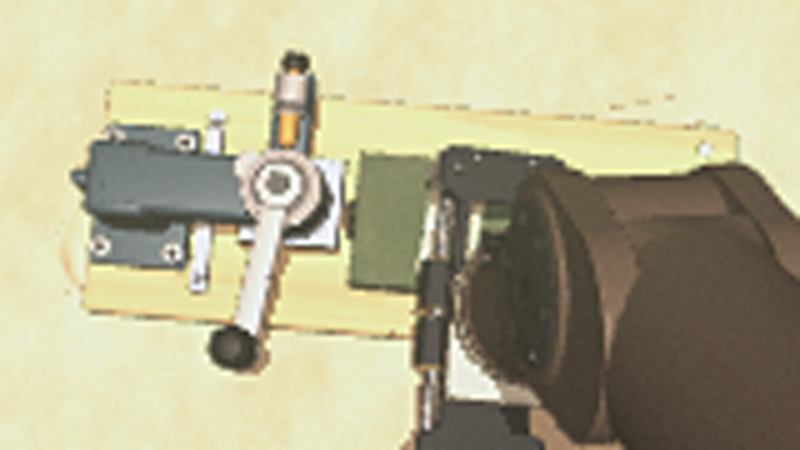

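Run:
```python
from h import *
s=env.sense();c=env.capture("wrist");K,T=c['K'],c['tool_from_camera']
for n,px,zz in (("L",(352,150),46),("L",(350,200),46),("R",(508,150),46),("R",(509,200),46),("bL",(307,150),18),("bR",(540,150),18)):
    print(n,pf(wback(s,K,T,px,zz)))
```

```text
L [-46.5128  47.6659]
L [-72.999   48.6177]
R [-46.5314 -34.9307]
R [-73.0418 -36.2057]
bL [-43.2777  72.7511]
bR [-43.3105 -73.1505]
```

Emit:
apply_moves(plan=[[[0, 0, 0], [0.002, 0, 0], 0], [[0, 0, 0], [0.004, 0, 0], 0], [[0, 0, 0], [0.006, 0, 0], 0], [[0, 0, 0], [0.007, 0, 0], 0], [[0, 0, 0], [0.007, 0, 0], 0]])

```text
t: 9.45
position: [459.4, 17.3, 25.0]
tool_rot: [[0.995, -0.096, 0.027], [-0.1, -0.961, 0.258], [0.001, -0.26, -0.966]]
contact_force: [-0.2, -0.0, 0.4]
finger_gap: 0.3
```

Run:
```python
from h import *
s=env.sense();print(pf(s['position']))
a=env.capture("wrist")["pixels"]; cv2.imwrite("pics/w8.png",a)
```

```text
[-102.3888   56.5767]
```

View pics/w8.png

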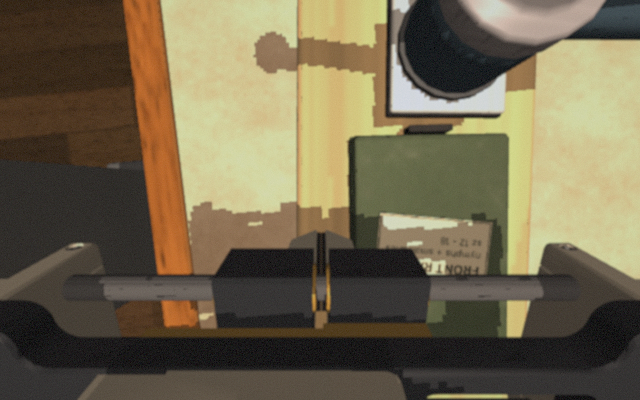

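Run:
```python
from h import *
R0=Rot(-5.76,15);p0=wp(-102.4,56.6,25)
L=[((-103,66,26),0),((-105,70,62),.0),((-138,60,80),.0),((-166,35,80),0.04),((-187,5,78),0.04),((-190,0,50),0.04),((-190,0,25),0.04),((-184,0,25),.04),((-178,0,25),.04)]
L+=[((-173+5*i,0,25),.04) for i in range(3)]
rows(p0,R0,[(wp(*a),R0,g) for a,g in L])
print()
p0=wp(0,0,25);rows(p0,R0,[(wp(6*i,0,25),R0,.04) for i in range(1,13)])
```

```text
[[0.0, 0.0, 0.0], [-0.0094, 0.0003, -0.0011], 0]
[[0.0, 0.0, 0.0], [-0.0134, -0.0071, -0.0364], 0.0]
[[0.0, 0.0, 0.0], [-0.0034, 0.0202, -0.0623], 0.0]
[[0.0, 0.0, 0.0], [0.0216, 0.0472, -0.0696], 0.04]
[[0.0, 0.0, 0.0], [0.0516, 0.068, -0.0731], 0.04]
[[0.0, 0.0, 0.0], [0.0566, 0.0782, -0.0468], 0.04]
[[0.0, 0.0, 0.0], [0.0566, 0.0846, -0.0227], 0.04]
[[0.0, 0.0, 0.0], [0.0566, 0.0788, -0.0211], 0.04]
[[0.0, 0.0, 0.0], [0.0566, 0.073, -0.0196], 0.04]
[[0.0, 0.0, 0.0], [0.0566, 0.0682, -0.0183], 0.04]
[[0.0, 0.0, 0.0], [0.0566, 0.0634, -0.017], 0.04]
[[0.0, 0.0, 0.0], [0.0566, 0.0585, -0.0157], 0.04]

[[0.0, 0.0, 0.0], [0.0, -0.0058, 0.0016], 0.04]
[[0.0, 0.0, 0.0], [0.0, -0.0116, 0.0031], 0.04]
[[0.0, 0.0, 0.0], [0.0, -0.0174, 0.0047], 0.04]
[[0.0, 0.0, 0.0], [0.0, -0.0232, 0.0062], 0.04]
[[0.0, 0.0, 0.0], [0.0, -0.029, 0.0078], 0.04]
[[0.0, 0.0, 0.0], [0.0, -0.0348, 0.0093], 0.04]
[[0.0, 0.0, 0.0], [0.0, -0.0406, 0.0109], 0.04]
[[0.0, 0.0, 0.0], [0.0, -0.0464, 0.0124], 0.04]
[[0.0, 0.0, 0.0], [0.0, -0.0522, 0.014], 0.04]
[[0.0, 0.0, 0.0], [0.0, -0.058, 0.0155], 0.04]
[[0.0, 0.0, 0.0], [0.0, -0.0638, 0.0171], 0.04]
[[0.0, 0.0, 0.0], [0.0, -0.0696, 0.0186], 0.04]
```

Emit:
apply_moves(plan=[[[0, 0, 0], [-0.0095, 0, -0.001], 0], [[0, 0, 0], [-0.0135, -0.007, -0.0365], 0], [[0, 0, 0], [-0.0035, 0.02, -0.0625], 0], [[0, 0, 0], [0.0215, 0.047, -0.0695], 0.04], [[0, 0, 0], [0.0515, 0.068, -0.073], 0.04], [[0, 0, 0], [0.0566, 0.078, -0.047], 0.04], [[0, 0, 0], [0.0566, 0.0846, -0.0227], 0.04], [[0, 0, 0], [0.0566, 0.079, -0.021], 0.04], [[0, 0, 0], [0.0566, 0.073, -0.0196], 0.04], [[0, 0, 0], [0.0566, 0.068, -0.0183], 0.04], [[0, 0, 0], [0.0566, 0.0634, -0.017], 0.04], [[0, 0, 0], [0.0566, 0.0585, -0.0157], 0.04]])

```text
t: 10.5
position: [509.7, -47.5, 26.3]
tool_rot: [[0.995, -0.095, 0.028], [-0.099, -0.961, 0.258], [0.002, -0.259, -0.966]]
contact_force: [-0.6, -1.1, 0.4]
finger_gap: 39.7
```

Emit:
apply_moves(plan=[[[0, 0, 0], [0, -0.0048, 0.0013], 0.04], [[0, 0, 0], [0, -0.0097, 0.0026], 0.04], [[0, 0, 0], [0, -0.0145, 0.0039], 0.04], [[0, 0, 0], [0, -0.0193, 0.0052], 0.04], [[0, 0, 0], [0, -0.0242, 0.0065], 0.04], [[0, 0, 0], [0, -0.029, 0.0078], 0.04], [[0, 0, 0], [0, -0.0338, 0.0091], 0.04], [[0, 0, 0], [0, -0.0386, 0.0104], 0.04], [[0, 0, 0], [0, -0.0435, 0.0117], 0.04], [[0, 0, 0], [0, -0.0483, 0.013], 0.04], [[0, 0, 0], [0, -0.0531, 0.0143], 0.04], [[0, 0, 0], [0, -0.058, 0.0155], 0.04]])

```text
t: 11.5
position: [515.4, 11.6, 25.1]
tool_rot: [[0.995, -0.096, 0.027], [-0.1, -0.961, 0.258], [0.001, -0.26, -0.966]]
contact_force: [-1.0, -0.7, -0.3]
finger_gap: 39.8
```

Run:
```python
from h import *
s=env.sense();print(pf(s['position']),s['position'])
a=env.capture("wrist")["pixels"]; cv2.imwrite("pics/w9.png",a)
a=env.capture("scene")["pixels"][150:290,200:420]; cv2.imwrite("pics/s9.png",cv2.resize(a,None,fx=3.6,fy=3.6,interpolation=cv2.INTER_CUBIC))
```

```text
[-102.4249    0.3101] [515.4091  11.6291  25.0532]
```

View pics/w9.png

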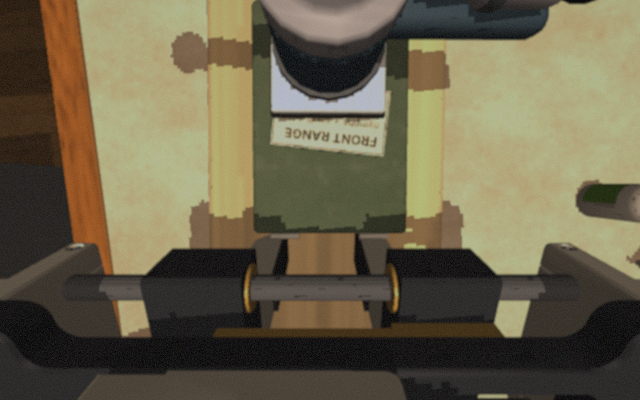

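View pics/s9.png

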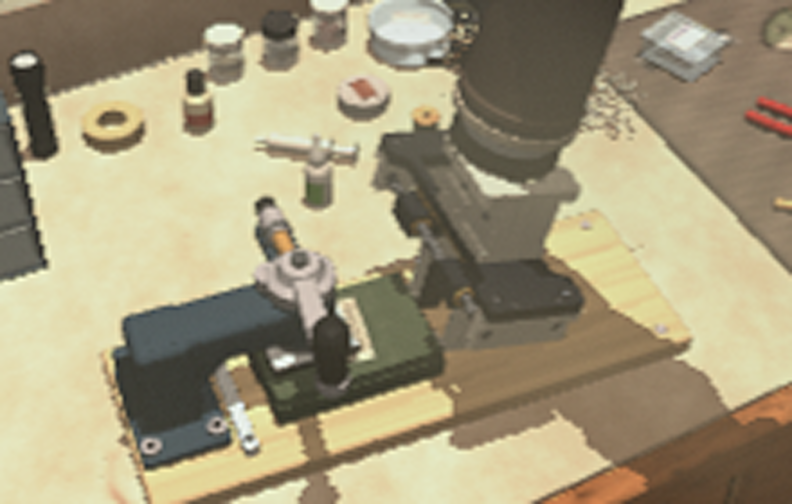

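Emit:
apply_moves(plan=[[[0, 0, 0], [0, -0.0039, 0.001], 0.04], [[0, 0, 0], [0, -0.0077, 0.002], 0.04], [[0, 0, 0], [0, -0.0116, 0.0031], 0.04], [[0, 0, 0], [0, -0.0145, 0.0039], 0.04], [[0, 0, 0], [0, -0.0164, 0.0044], 0.04], [[0, 0, 0], [0, -0.0174, 0.0047], 0.04], [[0, 0, 0], [0, -0.0174, 0.0047], 0.04]])

```text
t: 12.18
position: [517.2, 29.4, 25.1]
tool_rot: [[0.995, -0.096, 0.027], [-0.1, -0.961, 0.258], [0.001, -0.26, -0.966]]
contact_force: [0.1, 0.2, 0.1]
finger_gap: 40.2
```

Emit:
apply_moves(plan=[[[0, 0, 0], [0, -0.001, 0.0003], 0.04], [[0, 0, 0], [0, -0.002, 0.0005], 0.04], [[0, 0, 0], [0, -0.003, 0.0008], 0.04], [[0, 0, 0], [0, -0.003, 0.0008], 0.04]])

```text
t: 12.52
position: [517.4, 31.2, 24.9]
tool_rot: [[0.995, -0.097, 0.026], [-0.101, -0.961, 0.257], [0.0, -0.258, -0.966]]
contact_force: [-1.1, -4.2, 1.1]
finger_gap: 40.0
```

Emit:
apply_moves(plan=[[[0, 0, 0], [0, -0.001, 0.0003], 0.04], [[0, 0, 0], [0, -0.001, 0.0003], 0.04]])

```text
t: 12.68
position: [517.4, 31.4, 24.9]
tool_rot: [[0.995, -0.098, 0.026], [-0.102, -0.961, 0.256], [0.0, -0.258, -0.966]]
contact_force: [-1.9, -7.1, 4.4]
finger_gap: 40.0
```

Run:
```python
from h import *
s=env.sense();print(pf(s['position']),s['position'],s['contact_force'])
a=env.capture("wrist")["pixels"]; cv2.imwrite("pics/w10.png",a)
for n in("scene","top"):
    a=env.capture(n)["pixels"][150:290,200:420]; cv2.imwrite(f"pics/{n}10.png",cv2.resize(a,None,fx=3.6,fy=3.6,interpolation=cv2.INTER_CUBIC))
```

```text
[-82.5171   0.3398] [517.3781  31.4383  24.8752] [-1.8893 -7.1228  4.3773]
```

View pics/w10.png

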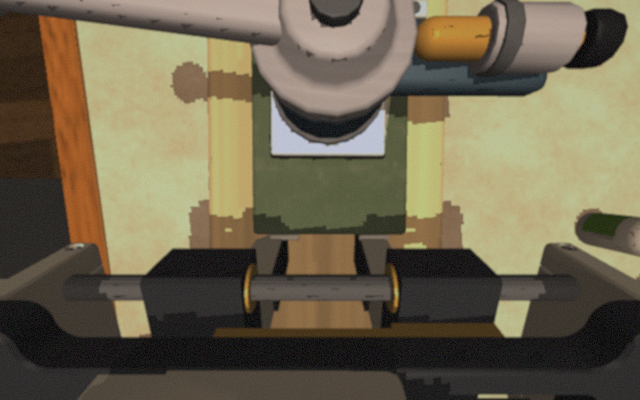

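View pics/scene10.png

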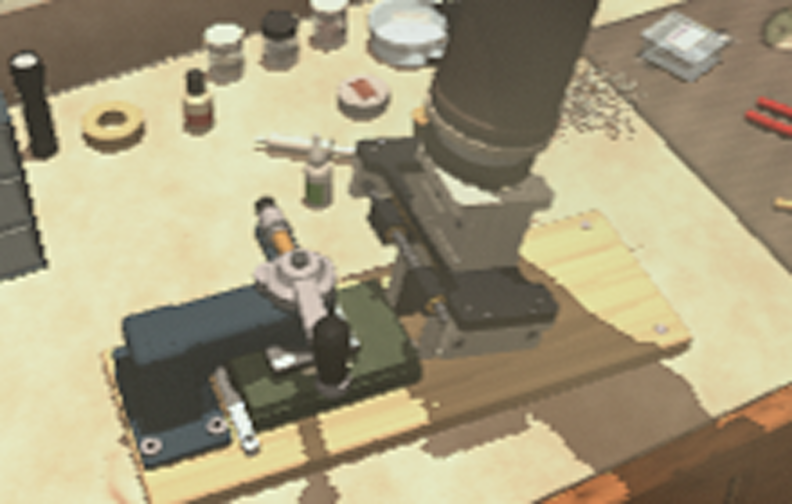

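View pics/top10.png

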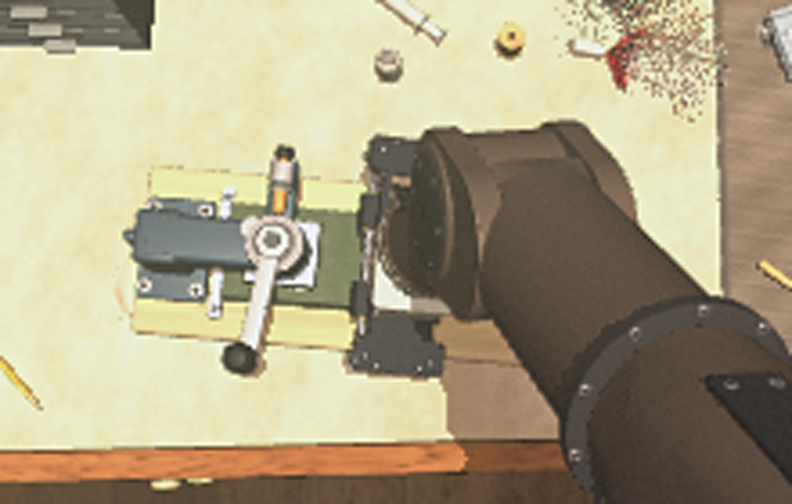

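```bash
cat >> h.py <<'E'
def lev(phi,n=22.,zz=140):
    t=np.array([np.cos(phi),-np.sin(phi)]);g=98*np.array([np.sin(phi),np.cos(phi)])
    q=g-n*t
    return wp(q[0],q[1],zz),Rot(-5.76-np.degrees(phi))
E
python3 - <<'E'
from h import *
p0=wp(-81.8,.3,25);R0=Rot(-5.76,15)
L=[(wp(-90,0,26),Rot(-5.76,15)),(wp(-98,0,50),Rot(-5.76,15)),(wp(-98,8,90),Rot(-5.76,15)),(wp(-95,25,125),Rot(-7,10)),(wp(-80,55,150),Rot(-9,5)),(wp(-60,85,160),Rot(-11.5,0)),(wp(-42,100,150),Rot(-11.5)),(wp(-35,100,140),Rot(-11.5)),(wp(-33,100,140),Rot(-11.5)),(wp(-33,100,140),Rot(-11.5))]
rows(p0,R0,[(a,b,0) for a,b in L])
E
```

```text
[[0.0, 0.0, 0.0], [0.0003, 0.0077, -0.0031], 0]
[[0.0, 0.0, 0.0], [0.0003, 0.0092, -0.0283], 0]
[[0.0, 0.0, 0.0], [-0.0077, -0.0012, -0.067], 0]
[[-5.0, 0.3, 1.2], [-0.0247, -0.0131, -0.1], 0]
[[-10.0, 0.6, 3.2], [-0.0547, -0.0341, -0.1203], 0]
[[-15.0, 0.8, 5.7], [-0.0847, -0.056, -0.1248], 0]
[[-15.0, 0.8, 5.7], [-0.0997, -0.0708, -0.1104], 0]
[[-15.0, 0.8, 5.7], [-0.0997, -0.075, -0.099], 0]
[[-15.0, 0.8, 5.7], [-0.0997, -0.0769, -0.0984], 0]
[[-15.0, 0.8, 5.7], [-0.0997, -0.0769, -0.0984], 0]
```

Emit:
apply_moves(plan=[[[0, 0, 0], [0, 0.008, -0.003], 0.04], [[0, 0, 0], [0, 0.0095, -0.028], 0.04], [[0, 0, 0], [-0.0075, -0.001, -0.067], 0], [[-5, 0.3, 1.2], [-0.0245, -0.013, -0.1], 0], [[-10, 0.6, 3.2], [-0.0545, -0.034, -0.12], 0], [[-15, 0.8, 5.7], [-0.0845, -0.056, -0.125], 0], [[-15, 0.8, 5.7], [-0.0995, -0.071, -0.11], 0], [[-15, 0.8, 5.7], [-0.0995, -0.075, -0.099], 0], [[-15, 0.8, 5.7], [-0.0995, -0.077, -0.0985], 0], [[-15, 0.8, 5.7], [-0.0995, -0.077, -0.0985], 0]])

```text
t: 13.67
position: [423.4, 92.1, 140.1]
tool_rot: [[0.98, -0.198, 0.001], [-0.198, -0.98, 0.001], [0.001, -0.001, -1.0]]
contact_force: [-1.0, -0.0, 0.1]
finger_gap: 0.3
```

Run:
```python
from h import *
s=env.sense();print(pf(s['position']),s['position'],s['joints'],s['finger_gap'])
a=env.capture("wrist")["pixels"]; cv2.imwrite("pics/w11.png",a)
for n in("scene",):
    a=env.capture(n)["pixels"][150:290,200:420]; cv2.imwrite(f"pics/{n}11.png",cv2.resize(a,None,fx=3.6,fy=3.6,interpolation=cv2.INTER_CUBIC))
```

```text
[-31.6248  99.971 ] [423.3645  92.0727 140.1204] [ 0.0903  0.2796 -0.5106  2.0962  0.1877  0.8075 -0.7328] 0.3496654636884896
```

View pics/w11.png

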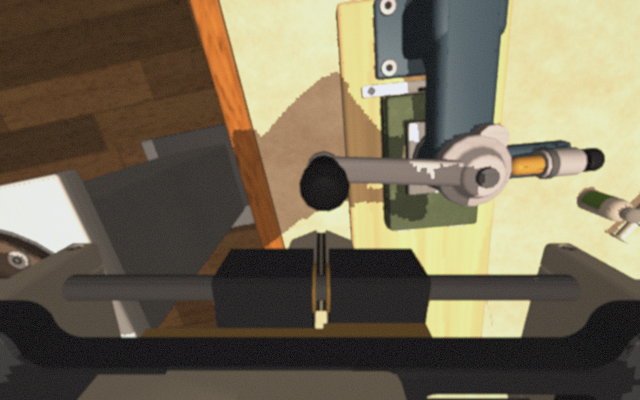

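View pics/scene11.png

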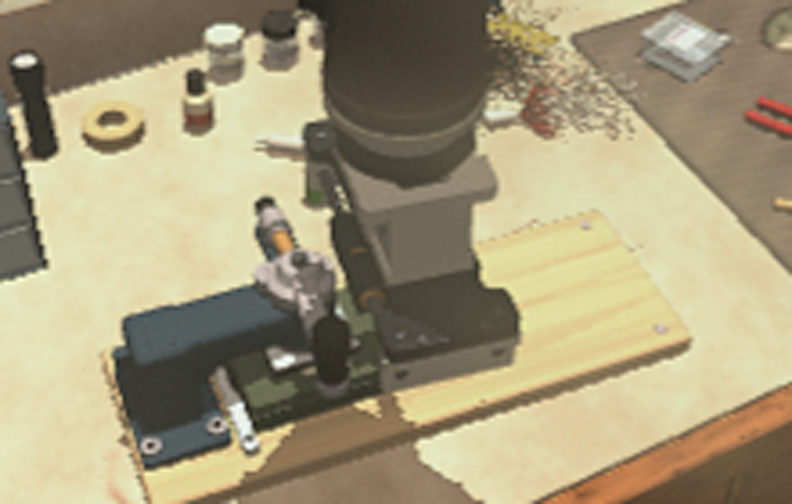

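Run:
```python
from h import *
p0=wp(-32.5,100,140);R0=Rot(-11.5)
ph=[.0,.1,.17,.24,.31,.38,.45,.52,.59,.66,.73,.80]
rows(p0,R0,[(*lev(f),0) for f in ph])
print()
p0,R0=lev(.8)
rows(p0,R0,[(*lev(f),0) for f in [.86,.92,.98,1.04,1.1,1.15,1.2,1.25,1.3,1.35,1.4]])
```

```text
[[0.0, 0.0, -5.7], [0.0009, -0.0106, 0.0], 0]
[[0.0, 0.0, -0.0], [-0.0017, -0.0203, 0.0], 0]
[[0.0, 0.0, 4.0], [-0.003, -0.0272, 0.0], 0]
[[0.0, 0.0, 8.0], [-0.0039, -0.0342, 0.0], 0]
[[0.0, 0.0, 12.0], [-0.0042, -0.0412, 0.0], 0]
[[0.0, 0.0, 16.0], [-0.004, -0.0483, 0.0], 0]
[[0.0, 0.0, 20.0], [-0.0034, -0.0553, 0.0], 0]
[[0.0, 0.0, 24.1], [-0.0022, -0.0622, 0.0], 0]
[[0.0, 0.0, 28.1], [-0.0006, -0.069, 0.0], 0]
[[0.0, 0.0, 32.1], [0.0015, -0.0757, 0.0], 0]
[[0.0, 0.0, 36.1], [0.0041, -0.0823, 0.0], 0]
[[0.0, 0.0, 40.1], [0.0071, -0.0886, 0.0], 0]

[[0.0, 0.0, 3.4], [-0.0011, -0.0059, 0.0], 0]
[[0.0, 0.0, 6.9], [-0.0019, -0.0119, 0.0], 0]
[[0.0, 0.0, 10.3], [-0.0024, -0.0179, 0.0], 0]
[[0.0, 0.0, 13.8], [-0.0024, -0.0239, 0.0], 0]
[[0.0, 0.0, 17.2], [-0.0021, -0.0299, 0.0], 0]
[[0.0, 0.0, 20.1], [-0.0016, -0.0349, 0.0], 0]
[[0.0, 0.0, 22.9], [-0.0008, -0.0399, 0.0], 0]
[[0.0, 0.0, 25.8], [0.0002, -0.0448, 0.0], 0]
[[0.0, 0.0, 28.6], [0.0015, -0.0497, 0.0], 0]
[[0.0, 0.0, 31.5], [0.003, -0.0545, 0.0], 0]
[[0.0, 0.0, 34.4], [0.0047, -0.0592, 0.0], 0]
```

Emit:
apply_moves(plan=[[[0, 0, 0], [0, -0.0106, 0], 0], [[0, 0, 0], [-0.0017, -0.0203, 0], 0], [[0, 0, 4], [-0.003, -0.0272, 0], 0], [[0, 0, 8], [-0.0039, -0.0342, 0], 0], [[0, 0, 12], [-0.0042, -0.0412, 0], 0], [[0, 0, 16], [-0.004, -0.0483, 0], 0], [[0, 0, 20], [-0.0034, -0.0553, 0], 0], [[0, 0, 24], [-0.0022, -0.0622, 0], 0], [[0, 0, 28], [-0.0006, -0.069, 0], 0], [[0, 0, 32], [0.0015, -0.0757, 0], 0], [[0, 0, 36], [0.0041, -0.0823, 0], 0], [[0, 0, 40], [0.0071, -0.0886, 0], 0]])

```text
t: 14.77
position: [447.7, 176.1, 139.9]
tool_rot: [[0.619, -0.786, -0.001], [-0.786, -0.619, -0.001], [0.001, 0.001, -1.0]]
contact_force: [-3.7, -3.6, 3.4]
finger_gap: 0.7
```

Run:
```python
from h import *
s=env.sense();print(pf(s['position']),pf(lev(.8)[0]),s['joints'],s['contact_force'])
a=env.capture("wrist")["pixels"]; cv2.imwrite("pics/w12.png",a)
a=env.capture("scene")["pixels"][150:290,200:420]; cv2.imwrite(f"pics/scene12.png",cv2.resize(a,None,fx=3.6,fy=3.6,interpolation=cv2.INTER_CUBIC))
```

```text
[54.4453 84.1471] [54.9791 84.0679] [-0.1908  0.3341 -0.3696  1.9985  0.161   0.8376 -1.5537] [-3.7455 -3.627   3.3921]
```

View pics/w12.png

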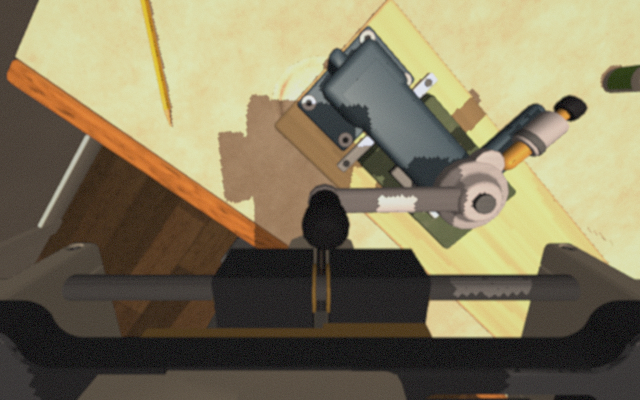

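View pics/scene12.png

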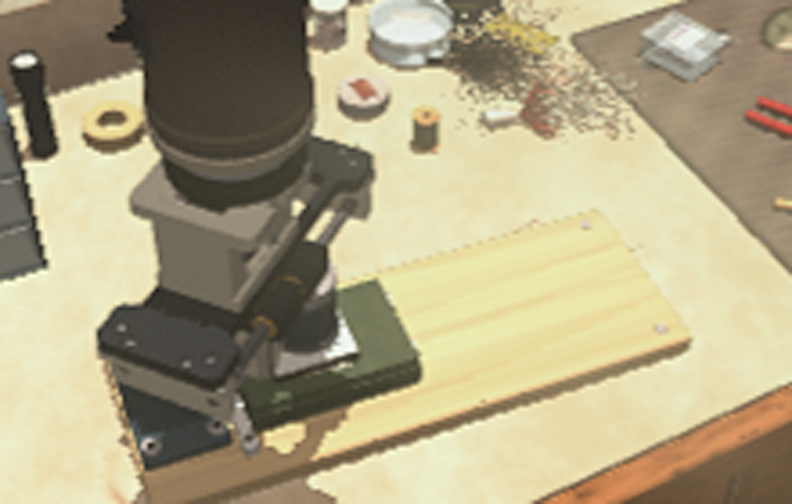

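Contact is good and the lever is at about 0.8 rad. I'll carry it over the crest next.

Emit:
apply_moves(plan=[[[0, 0, 3.4], [-0.0011, -0.006, 0], 0], [[0, 0, 6.9], [-0.0019, -0.012, 0], 0], [[0, 0, 10.3], [-0.0024, -0.018, 0], 0], [[0, 0, 13.8], [-0.0024, -0.024, 0], 0], [[0, 0, 17.2], [-0.0021, -0.03, 0], 0], [[0, 0, 20], [-0.0016, -0.035, 0], 0], [[0, 0, 23], [-0.0008, -0.04, 0], 0], [[0, 0, 26], [0.0002, -0.045, 0], 0], [[0, 0, 28.6], [0.0015, -0.05, 0], 0], [[0, 0, 31.5], [0.003, -0.0545, 0], 0], [[0, 0, 34.4], [0.0047, -0.0592, 0], 0], [[0, 0, 34.4], [0.0047, -0.0592, 0], 0]])

```text
t: 15.87
position: [498.4, 210.2, 140.3]
tool_rot: [[0.071, -0.997, 0.002], [-0.997, -0.071, 0.001], [-0.001, -0.002, -1.0]]
contact_force: [-0.0, 0.5, 0.3]
finger_gap: 0.1
```

Run:
```python
from h import *
s=env.sense();print(pf(s['position']),pf(lev(1.4)[0]),s['joints'],s['contact_force'])
a=env.capture("wrist")["pixels"]; cv2.imwrite("pics/w13.png",a)
```

```text
[93.4438 37.1912] [92.8446 38.3407] [-0.332   0.4025 -0.2202  1.8724  0.1121  0.876  -2.1067] [-0.0133  0.4665  0.3218]
```

View pics/w13.png

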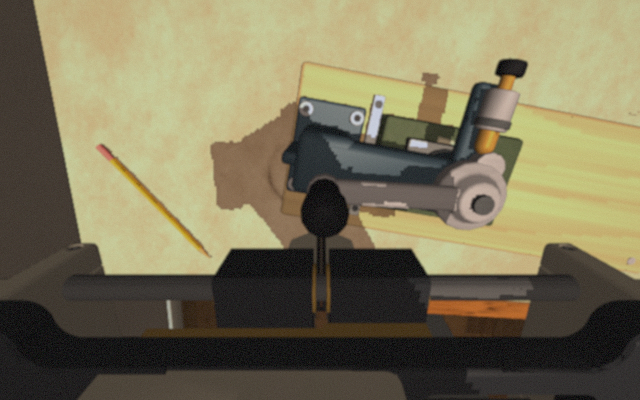

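Emit:
apply_moves(plan=[[[0, 0, 0], [0, 0.015, 0], 0], [[0, 0, 0], [0, 0.04, 0], 0], [[0, 0, 0], [0, 0.075, -0.01], 0], [[0, 0, 0], [0, 0.1, -0.04], 0], [[0, 0, 0], [0, 0.1, -0.075], 0], [[0, 0, 0], [0, 0.1, -0.1], 0]])

```text
t: 16.42
position: [395.8, 202.9, 242.4]
tool_rot: [[0.077, -0.997, 0.002], [-0.997, -0.077, 0.0], [-0.0, -0.002, -1.0]]
contact_force: [1.3, 0.4, 0.3]
finger_gap: 0.4
```

Run:
```python
from h import *
for n in("scene","top"):
    a=env.capture(n)["pixels"][150:290,200:420]; cv2.imwrite(f"pics/{n}14.png",cv2.resize(a,None,fx=3.6,fy=3.6,interpolation=cv2.INTER_CUBIC))
```

```text
(no output)
```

View pics/scene14.png

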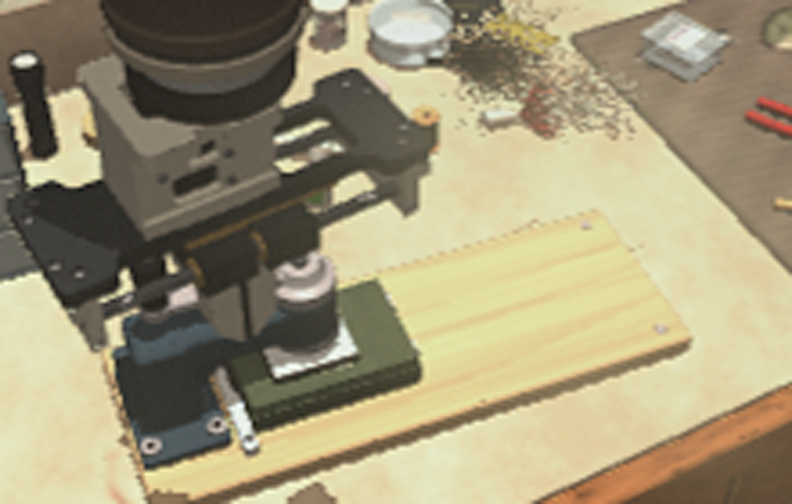

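View pics/top14.png

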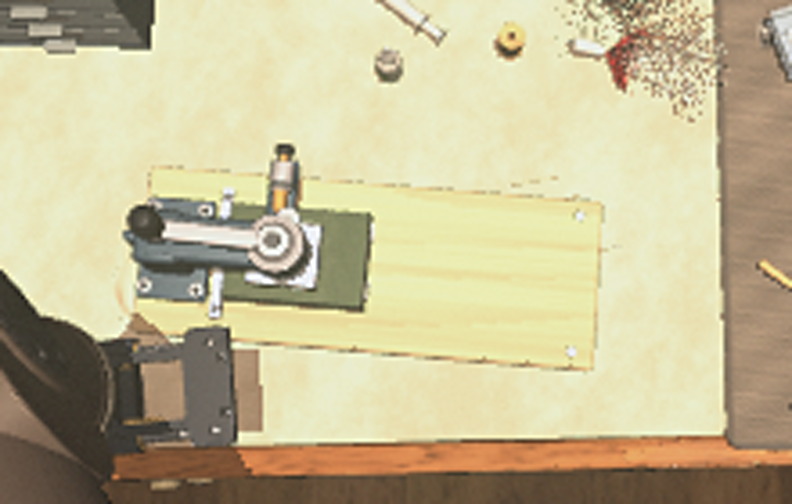

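Run:
```python
from h import *
g=pf(back('top',z((147,220),200,150,3.6),172));a=pf(back('top',z((274,240),200,150,3.6),135));print(g,a,np.arctan2(g[0]-a[0],g[1]-a[1]))
for p in ((372,213),(364,310)): print(pf(back('top',z(p,200,150,3.6),46)))
print(env.sense()['contact_force'])
```

```text
[92.7044 -3.1698] [-2.0673 -0.4177] 1.599827643976091
[-72.4129 -43.2049]
[-72.8609  41.326 ]
[ 0.2934 -0.8282 -0.9655]
```

```bash
python3 -c "
from cell import env
print(env.finish_job())"
```

```text
the job is handed in; nothing more can be done
None
```

The job is done and handed in at about 16.5 s, well inside the 64 s limit. The lid is shut, the box is home against the back stop under the pad, and the lever is locked.

- **Lid:** I tipped it over slowly with the closed fingers and followed it down; the wrist picture showed it closed.
- **Box:** It started skewed by about 11°, so I squared it with a two-finger push and nudged it about 6 mm sideways to centre it. I then slid it in until the force rose to about 7 N at the stop.
- **Lever:** I swung it over the crest and the push force fell to zero, which fits it snapping on to its stop. I then backed the gripper clear.

Last checks, measured from the top camera with the gripper withdrawn:

| Check | Measured | Expected |
|---|---|---|
| Lever angle | 1.60 rad | 1.6 rad (stop) |
| Rear end of box, from the press axis | −72.4 and −72.9 mm at its two corners | −73 mm |
| Box out of square | about 0.3° | 0° |
| Box off centre | about 1 mm | 0 mm |

In the scene picture the pad looked down on the box. I did not measure its force or height.

No check failed. The arm kept clear of the other things on the desk. Those near the press looked unmoved in the last pictures, but I did not measure their positions.

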